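Seat the keyed spindle in the bonsai turning stand

TASK

Lift the square-necked spindle out of the wooden rack, enter its shaft in the hub of the grey turning stand and, pushing gently (never more than about 40 N), turn it until the key finds the keyway and slips in. Push it fully home against the spring in the bore, flange down on the hub, and finish still gripping it and holding it down there, since the spring lifts it if you let go. Leave the round-necked spindle and everything else on the table where they are.

Things in the scene. Friction and masses are not known exactly. Their poses are not given: they have to be found in the camera images.
- spindle_neck (a point): Where to grip the spindle to be fitted: the middle of its square neck (24 x 24 mm, 48 mm tall, faces square to this frame's x and y; z up). Bare aluminium, 104 mm tall, 0.2 kg, hanging upright by its flange in one hole of the rack. Below this point: flange top 24 mm, flange underside 30 mm, shaft tip 80 mm. A lug on the flange rim, reaching 33 mm from the axis, points to +x, as does the key.
- hub_mouth (a point): Centre of the bore's mouth in the hub's flat top face, 75 mm above the table; z up, x towards the brake boss on the foot's rim. Bore 26 mm across; its keyway, 8.5 mm wide, 18.5 mm from the axis, opens in the top face and runs full depth. The hub is braked at an unknown angle: the keyway points up to 0.35 rad either side of +x, so see it or feel for it. Home: flange underside on the top face.
- seat (a joint): Sprung brass seat inside the bore, 42 mm below the mouth: how far it is pressed down in m, 0 at rest, 0.008 when the spindle is fully home. It pushes up with about 4 N when first touched and 10 N when home, more than the spindle's weight.
- spindle: The same spindle, same axes; origin at the centre of its tip. Shaft 24 mm diameter, 50 mm long up to the flange (50 mm across, 6 mm thick), tip tapered over 4 mm. The key, 6 mm wide, 5 mm proud, on the shaft's +x side, runs from the flange down to 14 mm above the tip: the last 14 mm is a plain round pilot.
- stand: The turning stand, fixed, same axes as hub_mouth; origin on the table under the hub's axis. A round grey foot 156 mm across, up to 20 mm high, with a steel hub 64 mm across upright on it. With the key off the keyway the shaft enters only by its 14 mm pilot; with the key within about 0.07 rad of the keyway it goes on. The hub's brake is stiff and gives only to a hard twist (0.4 N m).
- rack: Fixed wooden rack, 90 x 220 x 58 mm high, origin under its centre. Two 37 mm holes 55 mm either side of the centre along its y hold the two spindles, which lift straight out.
- spare_neck (a point): Bystander: the spindle with the round neck (24 mm diameter) and no key, same height, in the rack's other hole; this point is the middle of its neck.
- clay_pot_mid (a point): Bystander: terracotta pot, 68 mm across, 62 mm high; its middle.
- glazed_bowl_mid (a point): Bystander: white glazed bowl, 100 mm across, 40 mm high; its middle.
- feed_bottle_mid (a point): Bystander: green plastic bottle, 56 mm across, 130 mm high; its middle.
- tin_mid (a point): Bystander: plain steel tin, 64 mm across, 85 mm high; its middle.
- brush_grip (a point): Bystander: hand brush lying on the table; the middle of its handle.
- wood_block_mid (a point): Bystander: pale wooden block, 50 x 70 x 30 mm; its middle.
Things that resemble listed ones, but are neither listed nor needed, are in the scene too. There is more than one size of the rack; the one meant has the size given above.

How it is judged:
By the outcome, as a careful person would: the job done as asked, in the order asked, and still so for the second after the job is handed in, while the arm keeps its last pose, push and grip.
It also fails if it takes over 48 s, if anything falls off the work surface, if the arm or the gripper's body presses on something with over 40 N, if the wrist force passes 120 N, or if a joint passes its speed limit or range.

ROBOT

A 6-joint arm with a two-finger parallel gripper is mounted at the origin on the work surface. World frame = base frame: x ahead of the robot, y to its left, z up, the work surface at z = 0. Lengths are in m, angles in rad, forces in N, time in s.
With the tool pointing down it reaches from about 0.25 to 0.775 m from the base axis. Payload 4 kg.
Tool frame: the origin (TCP) lies on the centre line of the jaws, within the pads' length; the fingertips stand 8 mm ahead of it and the grasp point (between the pads) lies 11 mm behind it; z points along the fingers, y is the direction in which the jaws open and shut (so a half turn about z gives the same grasp; the last joint's range is limited). The gripper opens to 94 mm and grips with 3 to 60 N. Pads are 16 mm wide; open, the fingers measure 119 mm over their backs; the gripper's body (75 mm by 177 mm) begins 78 mm behind the grasp point.
Start: joints at [-1.408, 0.087, 1.371, -0, 1.684, -0.103], TCP at [0.144, -0.531, 0.214] pointing down, gripper open.
Joint ranges: [-3.1, 3.1], [-0.76, 2.03], [0.27, 2.55], [-1.08, 4.22], [0.17, 2.65], [-2.57, 2.57]. Speed limits (rad/s): [2.79, 2.79, 3.14, 3.14, 3.14, 3.14].

INTERFACE

Orientations are given as [roll, pitch, yaw] about the fixed x, y, z axes, in that order (R = Rz(yaw) Ry(pitch) Rx(roll)).
In Python, from bench import robot, cams, close_job gives the robot as it stands.
- The arm moves only by the tool arm_command, never from a script. Its argument "plan" is one flat list of numbers, 7 for each row, row after row: the shift along the tool's x, y, z in cm, then the turn, a rotation vector about the tool's x, y, z in degrees, then the closure, from 0 (fully open) to 1 (shut). A call has 1 to 8 rows; each row shifts and turns the commanded pose from where the row before left it, along the tool's axes as they then stand; what a row does not reach is not made up. A row lasts 1/8 s, in which the tool goes at most 62.5 mm and 10.7 degrees, less where a joint would pass 70% of its speed; a pose out of reach is approached as far as the arm can. A call with a gripper value outside its range is refused whole. The fingers move at their own pace and stop on an object; the grip force is fixed at half the most. Time passes only in rows, so rows that do not move let the fingers close. It gives the time, the measured TCP pose, the force and the opening at its end, in the units of the state.
- robot.get_obs(): the state, without advancing time (a new reading comes with each control period).
- cams.snapshot(name): name is "side" or "top" or "wrist"; returns a dict with "pixels" (420x560x3 uint8, red, green, blue), "fov_y" (degrees; the focal length in pixels is half the picture's height over the tangent of half this angle, whatever the lens; pixels are square), "cx", "cy" (the principal point, pixels), "k1" (the pictures are not rectified: a ray, as slopes to the right and down, at radius r is drawn at 1 + k1 r^2 times it, then the intrinsics apply), "camera_from_world" (4x4, takes a point from world to camera coordinates); the wrist camera has in their place "tool_from_camera" (4x4, takes a point from camera to tool coordinates, whose origin is the TCP and whose axes are the flange's). Camera axes: x right, y up, looking along -z (the intrinsics and any distortion apply to the point x, -y, -z); pixel columns grow to the right and rows downward; lengths in m; the calibration is good to about 2 mm. A picture is of the moment at which its call begins: read the wrist's pose just before it. There is no depth.
- close_job(): hands the job in, once; it reports no verdict.
The state is a dict: "time": time; "joint_positions": joint angles; "qvel": joint speeds; "joint_torque": joint torques, N m; "tool_pos": TCP position; "ee_rot": TCP orientation; "wrist_force": force on the tool from outside, world axes, zero at the start; "wrist_torque": the same for the moment, N m; "width": finger opening in m.
Only numpy, scipy, OpenCV 4.12 (cv2) and the standard library are available. Lean on these libraries where they do the work, as an engineer would, in place of code of your own. Each camera call takes 0.05 s, during which the arm holds its last target.

## Working session

There is one attempt and no reset: what is moved stays moved. The work goes in short steps, Python scripts to look and compute and a tool call to move; the robot and the scene stay as the last step left them, time stands still between calls to the robot, and variables do not carry over. Pictures are saved under pics/ and viewed, and the job is handed in when it is done.

Besides the shell and the picture viewer there is one more tool, called after "Emit:" as name(argument=value, ...) on one line, values as JSON. arm_command: Moves the arm, as the interface text tells. Its arguments: {"type":"object","properties":{"plan":{"type":"array","items":{"type":"number"}}},"required":["plan"]}

```bash
ls; mkdir -p pics; python3 - <<'E'
from bench import robot,cams
import cv2,numpy as np,pickle
o=robot.get_obs();print(o)
for n in ['side','top','wrist']:
    s=cams.snapshot(n);cv2.imwrite(f'pics/{n}0.png',s['pixels'][:,:,::-1])
    pickle.dump((o,s),open(f'{n}0.pkl','wb'))
    print(n,{k:v for k,v in s.items() if k!='pixels'})
E
```

```text
pics
{'time': 0.0, 'joint_positions': array([-1.40808286e+00,  8.79311774e-02,  1.37224484e+00,  5.66878308e-06,
        1.68362348e+00, -1.03124226e-01]), 'qvel': array([-0.00059544, -0.0012632 ,  0.00095437,  0.00118104, -0.00046992,
        0.00086802]), 'joint_torque': array([-2.49581262e-04, -3.40177095e+01, -3.02427614e+01,  7.18464050e-02,
        3.28217167e-02, -1.59991678e-04]), 'tool_pos': array([ 0.14439117, -0.53014767,  0.21232198]), 'ee_rot': array([-3.13939811e+00, -2.32780067e-04,  2.65838073e-01]), 'wrist_force': array([ 0.55956248,  0.28530069, -0.0083416 ]), 'wrist_torque': array([-0.00968266, -0.03717085,  0.00032657]), 'width': 0.09370105570242107}
side {'fov_y': 45.25379465654482, 'cx': 272.4743877722587, 'cy': 215.9202464372442, 'k1': -0.06250390383721803, 'camera_from_world': array([[-9.24864371e-01, -3.80295085e-01,  1.24238165e-03,
         5.15481236e-01],
       [ 2.96482403e-01, -7.18981221e-01,  6.28620862e-01,
        -2.22459123e-01],
       [-2.38168175e-01,  5.81757382e-01,  7.77710916e-01,
        -1.43466879e+00],
       [ 0.00000000e+00,  0.00000
[... 209 characters left out ...]
0.99992275, -0.00585418, -0.0045745 ],
       [ 0.99455663,  0.01029837,  0.1036873 , -0.55051351],
       [-0.10361901, -0.00695917,  0.99459272, -1.29462717],
       [ 0.        ,  0.        ,  0.        ,  1.        ]])}
wrist {'fov_y': 66.02080051635228, 'cx': 277.7757673129936, 'cy': 209.16693132044264, 'k1': -0.051590338657476774, 'tool_from_camera': array([[ 3.23165807e-04,  9.66744014e-01,  2.55745787e-01,
         7.38451511e-02],
       [ 9.99999935e-01, -2.71470735e-04, -2.37435301e-04,
         8.29103674e-05],
       [-1.60111659e-04,  2.55745847e-01, -9.66744039e-01,
        -1.71237267e-01],
       [ 0.00000000e+00,  0.00000000e+00,  0.00000000e+00,
         1.00000000e+00]])}
```

View pics/top0.png

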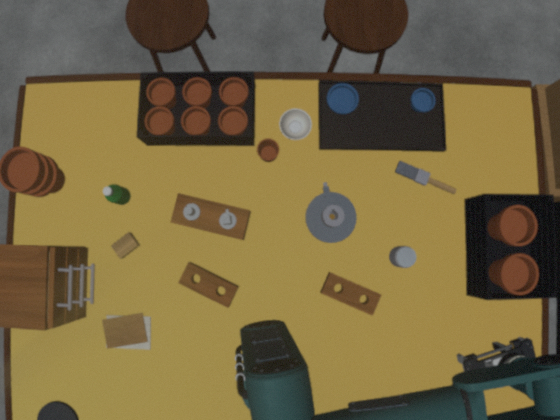

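View pics/side0.png

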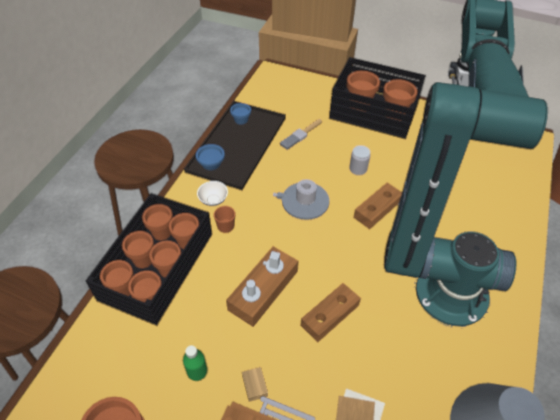

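View pics/wrist0.png

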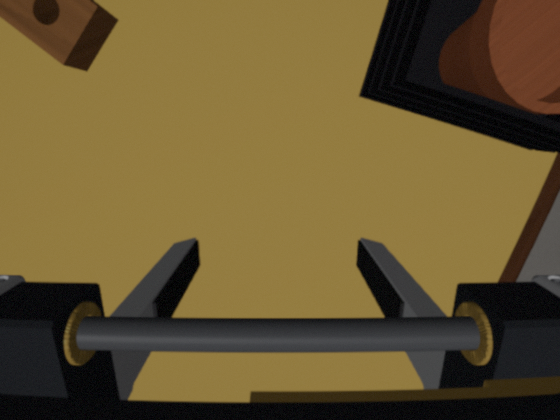

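Top view: the rack with two spindles is at about (211,217), with spindles at (192,212) and (228,220). Two smaller empty racks are at (209,285) and (350,293). The stand is at (331,216), with its boss at (326,189). I'll crop in to tell the two necks apart.

```bash
cat > h.py <<'E'
import numpy as np,cv2,pickle
from scipy.spatial.transform import Rotation as R
def rpy(e): return R.from_euler('xyz',e)
def Tt(o):
    T=np.eye(4);T[:3,:3]=rpy(o['ee_rot']).as_matrix();T[:3,3]=o['tool_pos'];return T
def cfw(o,s):
    if 'camera_from_world' in s: return s['camera_from_world']
    return np.linalg.inv(Tt(o)@s['tool_from_camera'])
def K(s):
    f=210/np.tan(np.radians(s['fov_y']/2));return np.array([[f,0,s['cx']],[0,f,s['cy']],[0,0,1.]]),np.array([s['k1'],0,0,0.])
F=np.diag([1.,-1,-1])
def proj(o,s,P):
    C=cfw(o,s);k,d=K(s);P=np.atleast_2d(np.asarray(P,float));p=(P@C[:3,:3].T+C[:3,3])@F
    return cv2.projectPoints(p,np.zeros(3),np.zeros(3),k,d)[0][:,0]
def unproj(o,s,uv,z):
    C=cfw(o,s);k,d=K(s);n=cv2.undistortPoints(np.atleast_2d(np.asarray(uv,float))[:,None],k,d)[:,0]
    r=np.c_[n,np.ones(len(n))]@F@C[:3,:3]; c=-C[:3,:3].T@C[:3,3]
    return c+r*((z-c[2])/r[:,2])[:,None]
def ld(n): return pickle.load(open(n+'.pkl','rb'))
def snap(n,name):
    from bench import robot,cams
    o=robot.get_obs();s=cams.snapshot(n);pickle.dump((o,s),open(name+'.pkl','wb'));cv2.imwrite(f'pics/{name}.png',s['pixels'][:,:,::-1]);return o,s
def crop(s,x0,y0,x1,y1,k,out):
    cv2.imwrite(out,cv2.resize(s['pixels'][y0:y1,x0:x1,::-1],None,fx=k,fy=k,interpolation=cv2.INTER_CUBIC))
E
python3 - <<'E'
from h import *
ot,t=ld('top0');os,sd=ld('side0')
crop(t,165,190,255,245,8,'pics/c1.png')
crop(sd,225,240,305,325,7,'pics/c2.png')
crop(t,300,175,365,245,8,'pics/c3.png')
print('rack spindles z=.11',unproj(ot,t,[[192,212],[228,220]],.11))
print('stand base',unproj(ot,t,[[331,217]],.01),'boss',unproj(ot,t,[[326,188]],.02),'hub',unproj(ot,t,[[334,216]],.075))
print('rack corners',unproj(ot,t,[[177,195],[250,209],[245,237],[173,222]],.058))
print(unproj(os,sd,[[275,252],[251,282],[306,184]],.1))
E
```

```text
rack spindles z=.11 [[0.51301077 0.23725869 0.11      ]
 [0.49161961 0.13454085 0.11      ]]
stand base [[ 0.51036261 -0.16664261  0.01      ]] boss [[ 0.5976625  -0.15041261  0.02      ]] hub [[ 0.50862023 -0.1676174   0.075     ]]
rack corners [[0.56719744 0.29411528 0.058     ]
 [0.52794478 0.0765499  0.058     ]
 [0.44584402 0.08980804 0.058     ]
 [0.48698293 0.30339855 0.058     ]]
[[ 0.49902939  0.12367138  0.1       ]
 [ 0.52147081  0.23824805  0.1       ]
 [ 0.50688197 -0.15097499  0.1       ]]
```

View pics/c1.png

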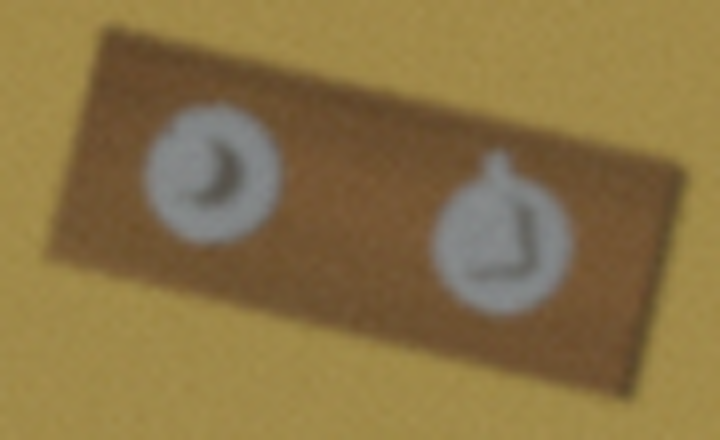

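View pics/c2.png

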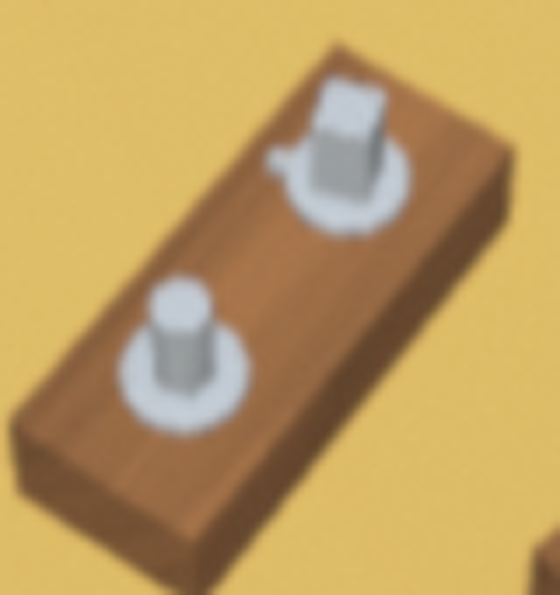

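View pics/c3.png

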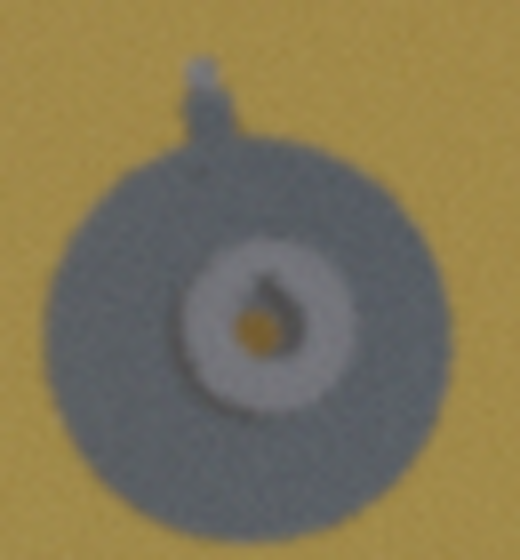

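The square-necked spindle is the right one in the top view (228,220), with its lug up the image; in the side view it is at (275,252). Candidates it could be confused with: the round-necked spindle at top (192,212) and the two empty small racks. The square neck and lug are clear in both crops. I'll look at the hub from close up on the way over.

Emit:
arm_command(plan=[5,-3.4,-1.1,0,0,0,0,5,-3.4,-1.1,0,0,0,0,5,-3.4,-1.1,0,0,0,0,5,-3.4,-1.1,0,0,0,0,5,-3.4,-1.1,0,0,0,0,5,-3.4,-1.1,0,0,0,0,5,-3.4,-1.1,0,0,0,0,5,-3.4,-1.1,0,0,0,0])

```text
time: 1.15
tool_pos: [0.4598, -0.1614, 0.3016]
ee_rot: [3.141, 0.0, 0.266]
wrist_force: [0.6, -0.2, 0.5]
width: 0.0941
```

Emit:
arm_command(plan=[0,0,0,0,0,9,0,0,0,0,0,0,0,0])

```text
time: 1.4
tool_pos: [0.4592, -0.1624, 0.3011]
ee_rot: [-3.141, 0.001, 0.112]
wrist_force: [0.7, 0.2, -0.4]
width: 0.0943
```

```bash
python3 - <<'E'
from h import *
o,s=snap('wrist','w1');print(o['time'],o['tool_pos'],o['ee_rot'],o['qvel'].round(3))
E
```

```text
1.4 [ 0.45921812 -0.16244722  0.30108465] [-3.14139298e+00  8.05641468e-04  1.12254271e-01] [-0.034 -0.007  0.01   0.001  0.002 -0.04 ]
```

View pics/w1.png

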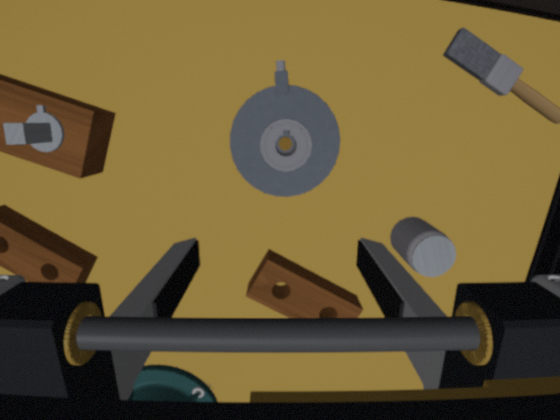

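```bash
python3 - <<'E'
from h import *
o,s=ld('w1')
crop(s,220,55,350,205,4,'pics/c4.png')
crop(s,255,115,315,175,10,'pics/c5.png')
E
```

```text
(no output)
```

View pics/c4.png

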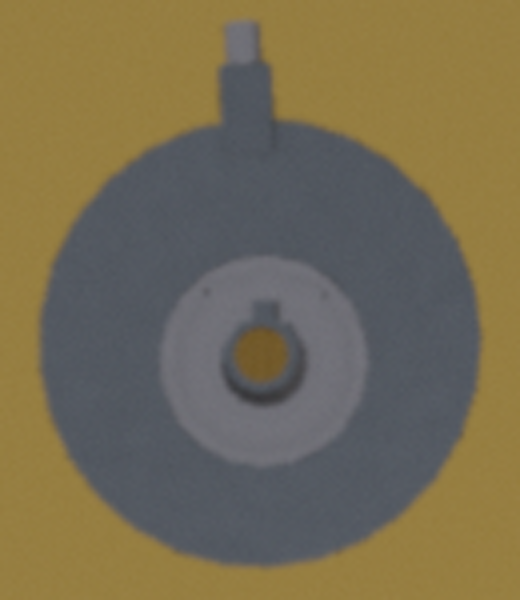

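View pics/c5.png

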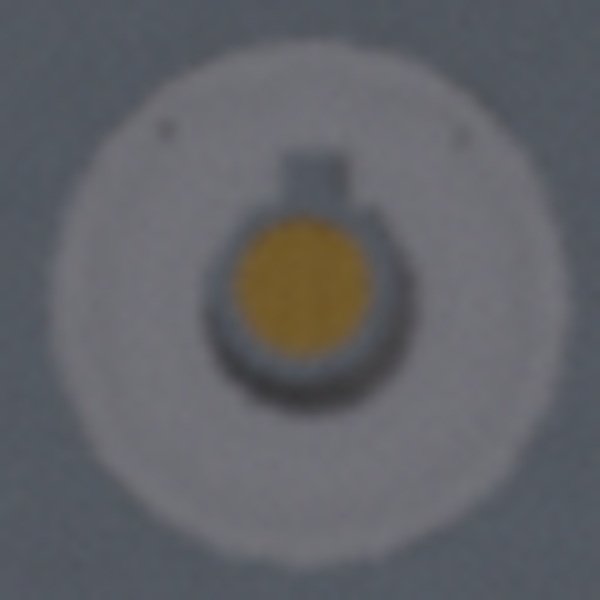

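```bash
cat >> h.py <<'E'
def ortho(o,s,c,half,z,mm,out=None,yaw=0):
    n=int(2*half/mm*1000);a=(np.arange(n)-n/2+.5)*mm/1000
    # rows: +x up, cols: -y right (in frame rotated by yaw)
    X,Y=np.meshgrid(-a,-a,indexing='ij')
    cy,sy=np.cos(yaw),np.sin(yaw)
    P=np.c_[(c[0]+cy*X-sy*Y).ravel(),(c[1]+sy*X+cy*Y).ravel(),np.full(n*n,z)]
    uv=proj(o,s,P).astype(np.float32).reshape(n,n,2)
    im=cv2.remap(s['pixels'][:,:,::-1].copy(),uv[...,0],uv[...,1],cv2.INTER_CUBIC)
    if out: cv2.imwrite(out,im)
    return im
E
python3 - <<'E'
from h import *
o,s=ld('w1')
c=unproj(o,s,[[286.2,145.2]],.075)[0];print(c)
im=ortho(o,s,c,.045,.075,.15)
g=cv2.convertScaleAbs(im,alpha=2.2,beta=-60)
n=im.shape[0]
cv2.imwrite('pics/c6.png',g)
# radial edge fit on hub outline with saturation
hsv=im.astype(float); 
d=cv2.GaussianBlur(hsv[:,:,0]-hsv[:,:,2],(0,0),3)  # blue-red diff
gr=cv2.GaussianBlur(hsv[:,:,2],(0,0),3)
pts=[]
for a in np.radians(np.arange(0,360,4)):
    r=np.arange(26,38,.1); 
    y=n/2+ -np.cos(a)*r/.15; x=n/2-np.sin(a)*r/.15
    v=gr[y.astype(int),x.astype(int)]; k=np.argmin(np.gradient(v)); pts.append((r[k]*np.cos(a),r[k]*np.sin(a)))
pts=np.array(pts)
for it in range(3):
    A=np.c_[2*pts,np.ones(len(pts))];sol=np.linalg.lstsq(A,(pts**2).sum(1),rcond=None)[0]
    rr=np.hypot(*(pts-sol[:2]).T);R0=np.sqrt(sol[2]+sol[:2]@sol[:2]);pts=pts[abs(rr-R0)<1.2]
print('hub offset mm',sol[:2],'R',R0,len(pts)); print('hub centre',c[:2]+sol[:2]/1000)
b=unproj(o,s,[[220+242/4,55+40/4]],.015)[0];print('boss',b)
f=unproj(o,s,[[220+260/4,55+343/4]],.01)[0];print('foot',f)
E
```

```text
[ 0.50876233 -0.16730056  0.075     ]
hub offset mm [-0.15300529  0.7596894 ] R 31.270115621198162 90
hub centre [ 0.50860932 -0.16654087]
boss [ 0.60839717 -0.14940276  0.015     ]
foot [ 0.510769   -0.16702661  0.01      ]
```

View pics/c6.png

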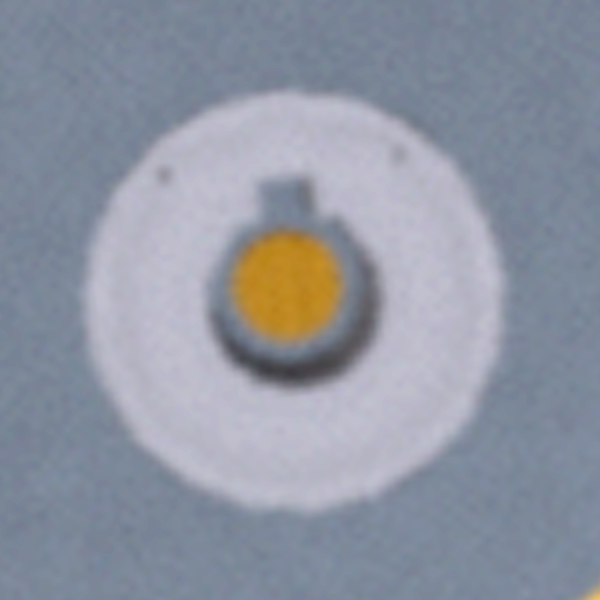

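```bash
python3 - <<'E'
from h import *
ot,t=ld('top0');o,s=ld('w1')
p=unproj(ot,t,[[165+502/8,190+245/8]],.064);print('flange',p)
l=unproj(ot,t,[[165+497/8,190+155/8]],.061);print('lug',l)
print('w1 flange',unproj(o,s,[[43,132]],.064),'neck top corners?',unproj(o,s,[[15,134]],.112))
tgt=p[0]+[-.03,0,0]; tgt[2]=.26
T=Tt(o);print('tool delta cm',T[:3,:3].T@(tgt-T[:3,3])*100)
E
```

```text
flange [[0.49270019 0.14054119 0.064     ]]
lug [[0.5258525  0.14343424 0.061     ]]
w1 flange [[0.49222802 0.14048119 0.064     ]] neck top corners? [[0.49167274 0.13946988 0.112     ]]
tool delta cm [  3.74335968 -30.06831721   4.11145491]
```

Emit:
arm_command(plan=[0.7,-6,0.8,0,0,0,0,0.7,-6,0.8,0,0,0,0,0.7,-6,0.8,0,0,0,0,0.7,-6,0.8,0,0,0,0,0.7,-6,0.8,0,0,0,0,0,0,0,0,0,0,0,0,0,0,0,0,0,0])

```text
time: 2.33
tool_pos: [0.4612, 0.1379, 0.2613]
ee_rot: [3.141, 0.001, 0.109]
wrist_force: [-0.2, 0.2, 0.2]
width: 0.0939
```

```bash
python3 - <<'E'
from h import *
o,s=snap('wrist','w2');print(o['time'],o['tool_pos'],o['ee_rot'],o['qvel'].round(3))
im=ortho(o,s,[.4925,.1405],.045,.064,.15)
cv2.imwrite('pics/c7.png',im)
im=ortho(o,s,[.4925,.1405],.03,.112,.1)
cv2.imwrite('pics/c8.png',im)
E
```

```text
2.325 [0.46120149 0.13786198 0.26126632] [3.14075938e+00 5.03240323e-04 1.08950520e-01] [-0.029 -0.008 -0.004  0.001  0.003  0.01 ]
```

View pics/w2.png

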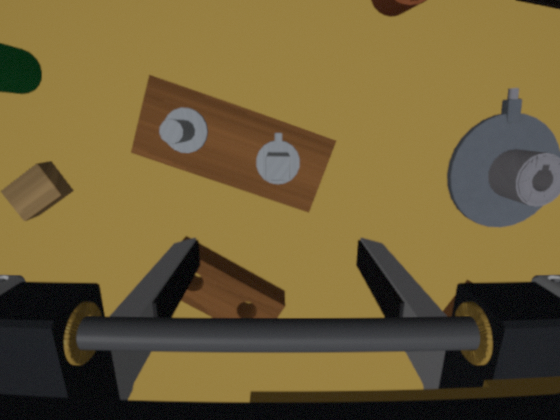

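View pics/c7.png

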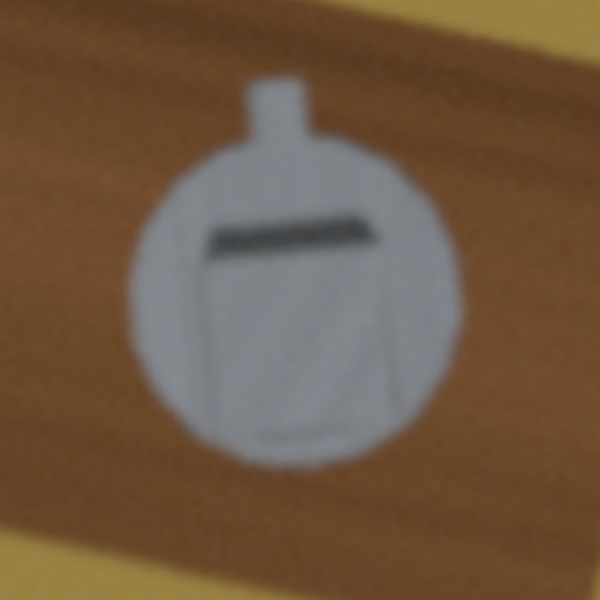

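View pics/c8.png

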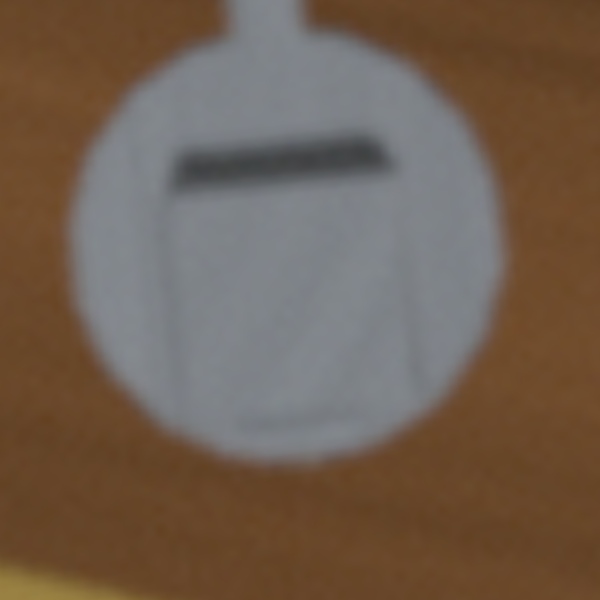

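The spindle's flange is centred in crop c7 at (296,300), with the lug at (277,90). That gives centre (0.4925, 0.1411) and yaw ≈ 0.09. Descending.

Emit:
arm_command(plan=[0.8,0,4,0,0,1.1,0,0.8,0,4,0,0,0,0,0.8,0,4,0,0,0,0,0.75,0,4,0,0,0,0,0,0,2.1,0,0,0,0,0,0,0,0,0,0,0])

```text
time: 3.12
tool_pos: [0.4916, 0.1395, 0.0786]
ee_rot: [3.141, 0.004, 0.086]
wrist_force: [0.6, -0.0, -0.1]
width: 0.0939
```

```bash
python3 - <<'E'
from h import *
o,s=snap('wrist','w3');print(o['time'],o['tool_pos'],o['ee_rot'],o['wrist_force'])
print(proj(o,s,[[.4925,.1411,.112],[.4925,.1411,.064]]))
E
```

```text
3.125 [0.49157827 0.13949824 0.07863712] [3.14088392 0.00432389 0.08645039] [ 0.63000655 -0.00081243 -0.08525898]
[[274.27300189 283.99265513]
 [275.00408609 246.30150238]]
```

View pics/w3.png

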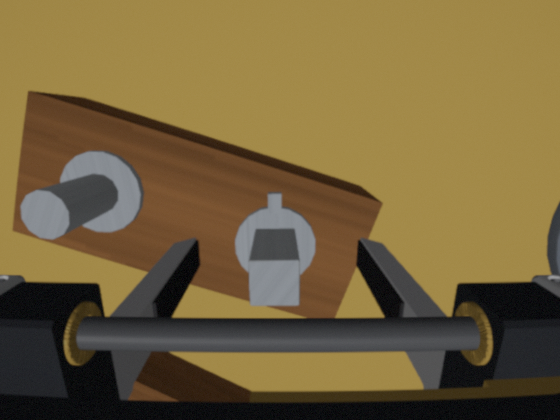

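The neck top sits at (274,283), matching the prediction, and lies square between the jaws. I'll nudge 1.5 mm and close.

Emit:
arm_command(plan=[0.1,-0.15,0,0,0,0,0,0,0,0,0,0,0,1,0,0,0,0,0,0,1,0,0,0,0,0,0,1,0,0,0,0,0,0,1,0,0,0,0,0,0,1])

```text
time: 3.92
tool_pos: [0.4934, 0.1434, 0.0804]
ee_rot: [3.141, 0.0, 0.09]
wrist_force: [0.4, 0.9, 0.2]
width: 0.0473
```

Emit:
arm_command(plan=[0,0,0,0,0,0,1,0,0,0,0,0,0,1,0,0,0,0,0,0,1,0,0,0,0,0,0,1,0,0,0,0,0,0,1])

```text
time: 4.55
tool_pos: [0.4935, 0.1432, 0.0804]
ee_rot: [3.141, 0.0, 0.089]
wrist_force: [0.3, -1.0, -0.4]
width: 0.0238
```

Emit:
arm_command(plan=[0,0,-0.5,0,0,0,1,0,0,-1.5,0,0,0,1,0,0,-2.5,0,0,0,1,0,0,-2.5,0,0,0,1,0,0,-2.5,0,0,0,1,0,0,-1.5,0,0,0,1,0,0,0,0,0,0,1,0,0,0,0,0,0,1])

```text
time: 5.55
tool_pos: [0.4929, 0.1433, 0.1894]
ee_rot: [3.141, 0.002, 0.09]
wrist_force: [1.0, 0.4, -2.0]
width: 0.0239
```

```bash
python3 - <<'E'
from h import *
o,s=snap('wrist','w4');print(o['time'],o['tool_pos'],o['ee_rot'],o['wrist_force'],o['wrist_torque'])
o2,s2=snap('side','s4')
E
```

```text
5.55 [0.49285905 0.14333395 0.18939738] [3.14138651e+00 1.92090579e-03 8.95639124e-02] [ 0.9546804   0.40148909 -2.00790711] [ 0.02070089 -0.0387898  -0.05567038]
```

View pics/w4.png

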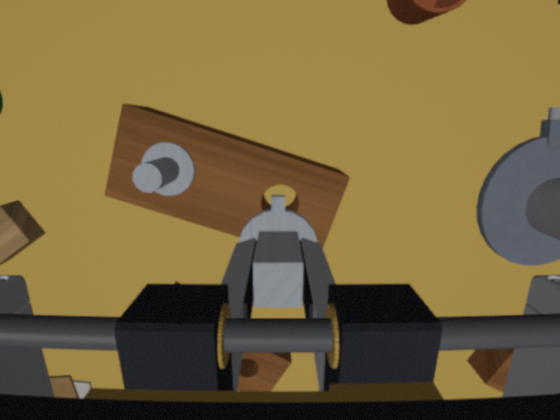

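View pics/s4.png

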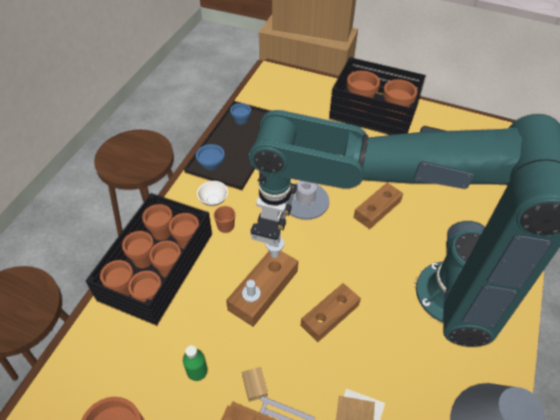

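The spindle is out of the rack (empty hole at (280,195)), upright and held between the jaws. Next I'll measure where it sits in the tool frame.

```bash
python3 - <<'E'
from h import *
o,s=ld('w4');crop(s,225,180,335,315,5,'pics/c9.png')
T=Tt(o)
def pt(p): return proj(o,s,np.atleast_2d(p)@T[:3,:3].T+T[:3,3])
zn=-.0316;zf=.0164
for dx in(-.002,0,.002):
    print(dx,'neck',pt([[dx+a*.012,b*.012,zn] for a,b in((1,-1),(1,1),(-1,1),(-1,-1))]).round(1).tolist(),'lugtip',pt([[dx+.033,0,zf]]).round(1),'flange L,R',pt([[dx,-.025,zf],[dx,.025,zf]]).round(1).tolist())
E
```

```text
-0.002 neck [[251.9, 264.7], [303.0, 264.7], [301.9, 309.7], [252.9, 309.7]] lugtip [[277.5 198.2]] flange L,R [[237.3, 249.9], [317.7, 249.9]]
0 neck [[251.8, 260.7], [303.1, 260.7], [302.0, 306.1], [252.9, 306.1]] lugtip [[277.5 194.9]] flange L,R [[237.2, 246.9], [317.8, 246.9]]
0.002 neck [[251.7, 256.8], [303.2, 256.8], [302.1, 302.5], [252.8, 302.5]] lugtip [[277.5 191.6]] flange L,R [[237.1, 243.9], [317.9, 243.9]]
```

View pics/c9.png

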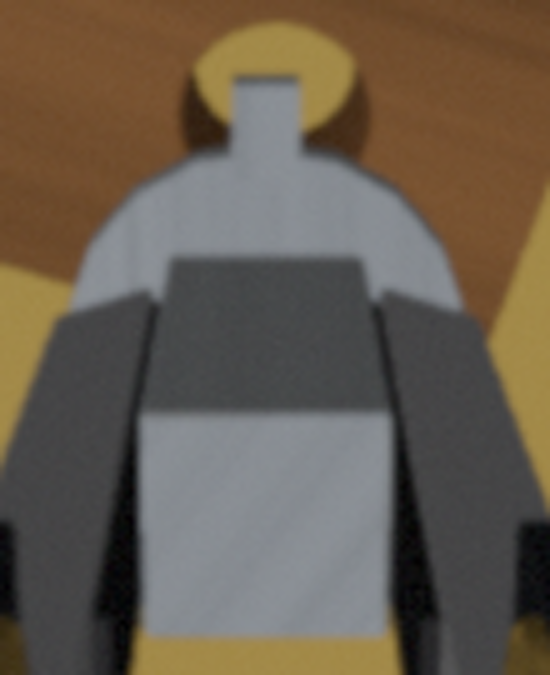

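Emit:
arm_command(plan=[-1.35,5.15,-0.2,0,0,0,1,-1.35,5.15,-0.2,0,0,0,1,-1.35,5.15,-0.2,0,0,0,1,-1.35,5.15,-0.2,0,0,0,1,-1.35,5.15,-0.2,0,0,0,1,-1.35,5.15,-0.2,0,0,0,1,0,0,0,0,0,0,1,0,0,0,0,0,0,1])

```text
time: 6.65
tool_pos: [0.4401, -0.1712, 0.2017]
ee_rot: [-3.14, 0.001, 0.089]
wrist_force: [0.1, -0.1, -1.6]
width: 0.0238
```

```bash
python3 - <<'E'
from h import *
o,s=snap('wrist','w5');print(o['time'],o['tool_pos'],o['ee_rot'],o['wrist_force'],o['wrist_torque'])
c=[.5087,-.1668]
im=ortho(o,s,c,.045,.075,.15);cv2.imwrite('pics/c10.png',cv2.convertScaleAbs(im,alpha=2.2,beta=-60))
ot,t=snap('top','t5')
E
```

```text
6.65 [ 0.44007484 -0.17119986  0.20165616] [-3.14002964e+00  1.09457924e-03  8.89167389e-02] [ 0.10394235 -0.12473176 -1.60600629] [ 0.01661542  0.0165792  -0.01418343]
```

View pics/w5.png

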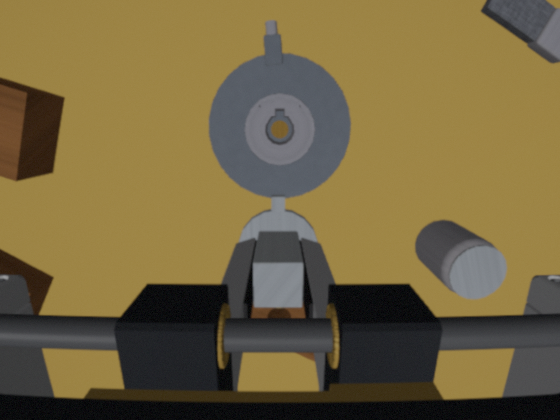

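View pics/c10.png

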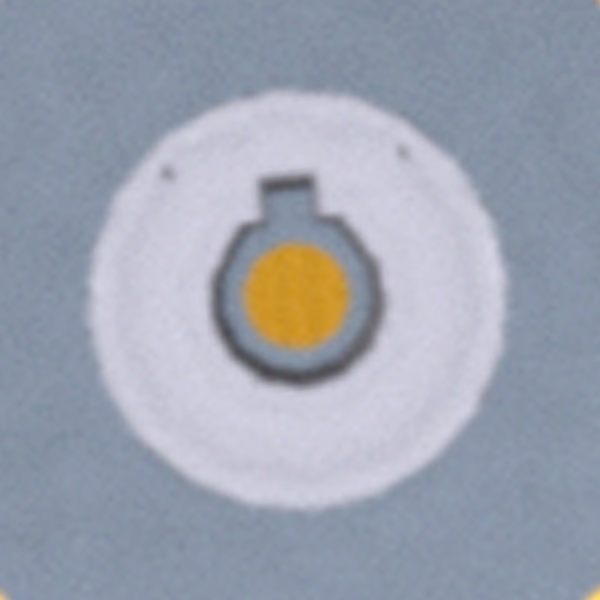

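Hub in crop c10: outline centre (298,300), keyway (288,180). That gives hub centre (0.5087, -0.1665) and keyway yaw about 0.085, nearly the spindle's own 0.09. Moving over the bore.

Emit:
arm_command(plan=[2.3,0.04,0,0,0,0,1,2.3,0.04,0,0,0,0,1,2.3,0.04,1,0,0,0,1,0,0,2,0,0,0,1,0,0,1.9,0,0,0,1,0,0,0,0,0,0,1,0,0,0,0,0,0,1])

```text
time: 7.62
tool_pos: [0.5094, -0.1664, 0.1541]
ee_rot: [3.141, -0.001, 0.09]
wrist_force: [0.2, -0.7, -3.0]
width: 0.0239
```

```bash
python3 - <<'E'
from h import *
o,s=snap('side','s6');print(o['time'],o['tool_pos'],o['ee_rot'],o['wrist_force'],o['wrist_torque'])
crop(s,260,140,350,230,7,'pics/c11.png')
R_=Tt(o)[:3,:3];print('hub centre err cm tool',R_.T@(np.array([.5092,-.1662,o['tool_pos'][2]])-o['tool_pos'])*100)
E
```

```text
7.625 [ 0.5094035  -0.16641992  0.15406592] [ 3.14110465e+00 -8.34015786e-04  8.99610076e-02] [ 0.1541399  -0.73185141 -2.98387745] [ 0.03957706 -0.0317248   0.08445991]
hub centre err cm tool [-1.82919085e-02 -2.37311060e-02 -2.68366263e-05]
```

View pics/c11.png

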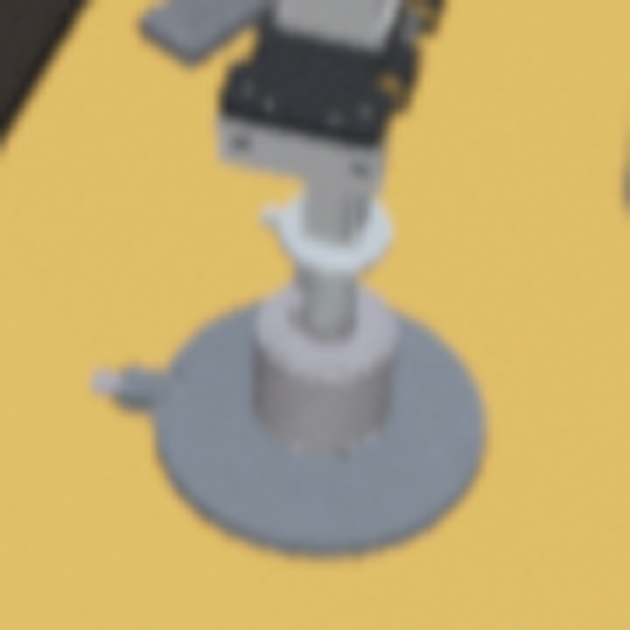

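The shaft is over the bore and centred on the hub. Entering slowly, pausing to read the force.

Emit:
arm_command(plan=[0,0,0.4,0,0,0,1,0,0,0.4,0,0,0,1,0,0,0,0,0,0,1])

```text
time: 8.05
tool_pos: [0.5089, -0.1666, 0.145]
ee_rot: [-3.141, 0.001, 0.089]
wrist_force: [-0.4, -0.0, -2.0]
width: 0.0236
```

Emit:
arm_command(plan=[0,0,0.3,0,0,0,1,0,0,0.3,0,0,0,1,0,0,0,0,0,0,1])

```text
time: 8.43
tool_pos: [0.509, -0.1666, 0.139]
ee_rot: [-3.141, 0.001, 0.089]
wrist_force: [0.1, 0.1, -2.5]
width: 0.0239
```

Emit:
arm_command(plan=[0,0,0.25,0,0,0,1,0,0,0.2,0,0,0,1,0,0,0,0,0,0,1])

```text
time: 8.8
tool_pos: [0.5091, -0.1666, 0.1347]
ee_rot: [-3.141, 0.0, 0.09]
wrist_force: [0.7, 0.4, -2.0]
width: 0.0235
```

Emit:
arm_command(plan=[0,0,0.15,0,0,0,1,0,0,0.1,0,0,0,1,0,0,0,0,0,0,1])

```text
time: 9.18
tool_pos: [0.5092, -0.1666, 0.1324]
ee_rot: [3.142, 0.0, 0.09]
wrist_force: [-0.6, 0.7, -2.8]
width: 0.0239
```

Emit:
arm_command(plan=[0,0,0.15,0,0,0,1,0,0,0.15,0,0,0,1,0,0,0,0,0,0,1])

```text
time: 9.55
tool_pos: [0.5091, -0.1666, 0.1292]
ee_rot: [-3.141, 0.0, 0.09]
wrist_force: [-0.3, -0.7, -2.4]
width: 0.0241
```

Emit:
arm_command(plan=[0,0,0.15,0,0,0,1,0,0,0.15,0,0,0,1,0,0,0,0,0,0,1])

```text
time: 9.93
tool_pos: [0.5091, -0.1666, 0.1263]
ee_rot: [-3.141, 0.0, 0.09]
wrist_force: [0.2, -0.1, -1.9]
width: 0.0239
```

The key has gone about 7 mm below the mouth with no resistance, so it is in the keyway. Going on to the seat.

Emit:
arm_command(plan=[0,0,0.3,0,0,0,1,0,0,0.3,0,0,0,1,0,0,0.3,0,0,0,1,0,0,0.3,0,0,0,1,0,0,0.3,0,0,0,1,0,0,0,0,0,0,1])

```text
time: 10.68
tool_pos: [0.509, -0.1666, 0.1111]
ee_rot: [-3.141, 0.001, 0.09]
wrist_force: [0.1, -0.9, -2.4]
width: 0.0239
```

Emit:
arm_command(plan=[0,0,0.2,0,0,0,1,0,0,0.2,0,0,0,1,0,0,0.2,0,0,0,1,0,0,0,0,0,0,1])

```text
time: 11.18
tool_pos: [0.5093, -0.1667, 0.1056]
ee_rot: [3.141, -0.0, 0.089]
wrist_force: [-0.7, 0.2, -1.6]
width: 0.0234
```

Emit:
arm_command(plan=[0,0,0.2,0,0,0,1,0,0,0.1,0,0,0,1,0,0,0,0,0,0,1])

```text
time: 11.55
tool_pos: [0.5094, -0.1667, 0.1032]
ee_rot: [3.141, -0.001, 0.09]
wrist_force: [-1.6, 0.8, 3.3]
width: 0.024
```

Emit:
arm_command(plan=[0,0,0.2,0,0,0,1,0,0,0.1,0,0,0,1,0,0,0,0,0,0,1])

```text
time: 11.92
tool_pos: [0.5095, -0.1667, 0.1]
ee_rot: [3.141, -0.001, 0.09]
wrist_force: [-1.9, 1.6, 4.9]
width: 0.0236
```

Emit:
arm_command(plan=[0,0,0.1,0,0,0,1,0,0,0.1,0,0,0,1,0,0,0,0,0,0,1])

```text
time: 12.3
tool_pos: [0.5095, -0.1668, 0.0983]
ee_rot: [3.141, -0.001, 0.09]
wrist_force: [-2.0, 1.5, 7.1]
width: 0.0238
```

Emit:
arm_command(plan=[0,0,0.05,0,0,0,1,0,0,0,0,0,0,1,0,0,0,0,0,0,1])

```text
time: 12.68
tool_pos: [0.5095, -0.1667, 0.098]
ee_rot: [3.141, -0.001, 0.09]
wrist_force: [-3.4, 0.8, 7.7]
width: 0.0236
```

Emit:
arm_command(plan=[0,0,0.1,0,0,0,1,0,0,0,0,0,0,1,0,0,0,0,0,0,1])

```text
time: 13.05
tool_pos: [0.5095, -0.1668, 0.0974]
ee_rot: [3.141, -0.001, 0.09]
wrist_force: [-3.1, 1.1, 9.0]
width: 0.024
```

Emit:
arm_command(plan=[0,0,0.1,0,0,0,1,0,0,0,0,0,0,1,0,0,0,0,0,0,1])

```text
time: 13.42
tool_pos: [0.5095, -0.1668, 0.0974]
ee_rot: [3.141, -0.001, 0.09]
wrist_force: [-3.7, 2.6, 11.5]
width: 0.0241
```

Emit:
arm_command(plan=[0,0,0.1,0,0,0,1,0,0,0,0,0,0,1,0,0,0,0,0,0,1])

```text
time: 13.8
tool_pos: [0.5095, -0.1667, 0.0973]
ee_rot: [3.141, -0.002, 0.09]
wrist_force: [-5.1, 2.3, 15.9]
width: 0.0236
```

Emit:
arm_command(plan=[-0.05,0.02,0,0,0,0,1,0,0,0,0,0,0,1,0,0,0,0,0,0,1])

```text
time: 14.18
tool_pos: [0.5095, -0.1668, 0.0973]
ee_rot: [3.141, -0.003, 0.09]
wrist_force: [-3.7, 2.6, 15.1]
width: 0.0237
```

```bash
python3 - <<'E'
from h import *
o,s=snap('side','s7');crop(s,260,140,350,230,7,'pics/c12.png')
o,s=snap('wrist','w7');print(o['time'],o['tool_pos'],o['ee_rot'],o['wrist_force'],o['wrist_torque'],o['width'])
crop(s,200,170,355,320,5,'pics/c13.png')
snap('top','t7')
E
```

```text
14.225 [ 0.50951061 -0.16678827  0.09731159] [ 3.14077040e+00 -2.76784997e-03  8.97734563e-02] [-4.09357223  2.56593762 14.29116636] [0.73219911 1.11711456 0.06714554] 0.0238409563334576
```

View pics/c12.png

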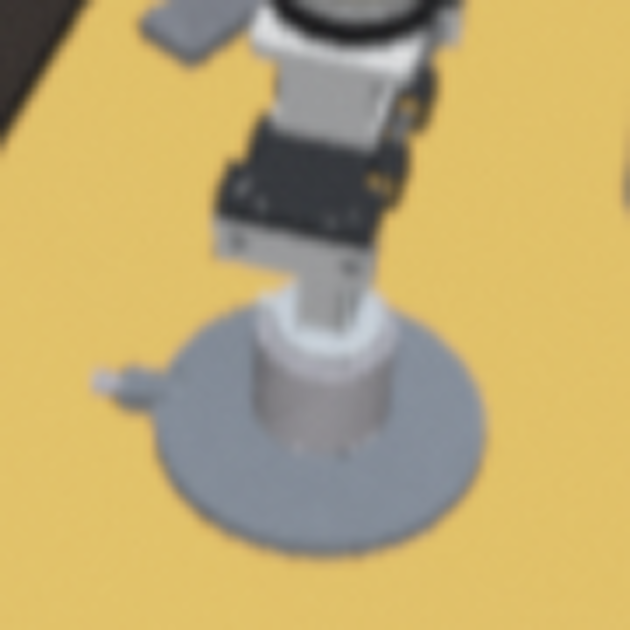

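View pics/c13.png

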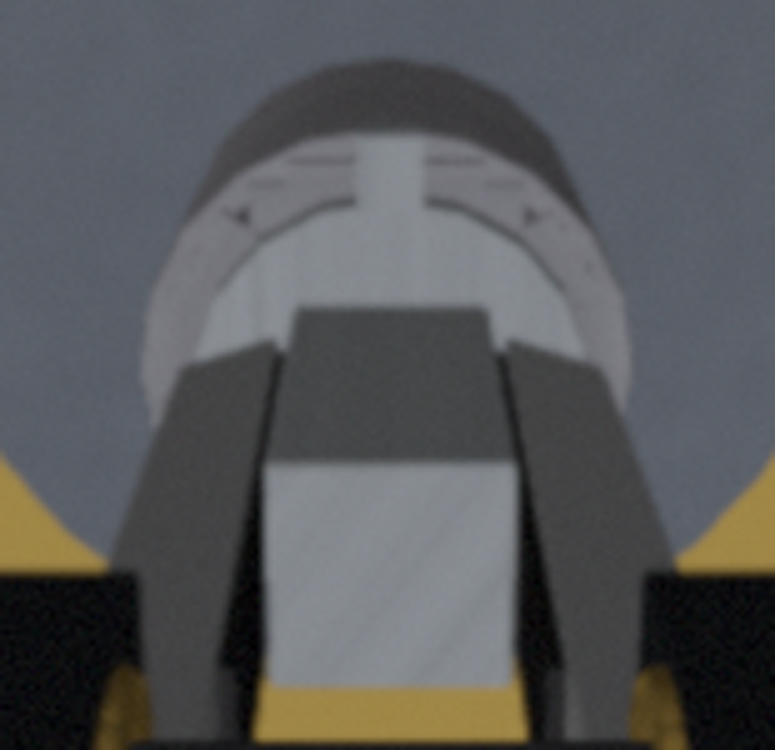

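View pics/t7.png

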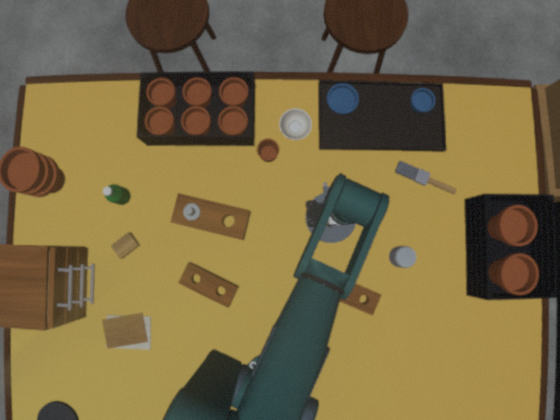

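The side crop shows the flange flush on the hub top. In the wrist crop the neck's top edge is still at row 262, as when first gripped, so it hasn't slipped. The lug sits midway between the hub's two marks. I'll add a little hold-down and let it settle.

Emit:
arm_command(plan=[0,0,0.1,0,0,0,1,0,0,0,0,0,0,1,0,0,0,0,0,0,1,0,0,0,0,0,0,1,0,0,0,0,0,0,1,0,0,0,0,0,0,1,0,0,0,0,0,0,1,0,0,0,0,0,0,1])

```text
time: 15.32
tool_pos: [0.5095, -0.1668, 0.0973]
ee_rot: [3.141, -0.003, 0.09]
wrist_force: [-6.0, 2.6, 19.1]
width: 0.0242
```

Emit:
arm_command(plan=[0,0,0,0,0,0,1,0,0,0,0,0,0,1,0,0,0,0,0,0,1,0,0,0,0,0,0,1,0,0,0,0,0,0,1,0,0,0,0,0,0,1,0,0,0,0,0,0,1,0,0,0,0,0,0,1])

```text
time: 16.32
tool_pos: [0.5095, -0.1668, 0.0973]
ee_rot: [3.141, -0.003, 0.09]
wrist_force: [-6.0, 2.6, 18.9]
width: 0.0236
```

Steady at 19 N with no change in height. Handing in.

```bash
python3 -c "
from bench import close_job
print(close_job())"
```

```text
the job is handed in; nothing more can be done
None
```

The square-necked spindle is fully home in the hub, and I handed the job in at 16.3 s with the arm still gripping it and holding it down.

**What I did:** I lifted the spindle out of the rack. The camera put the keyway about 0.09 rad from world +x, within about 0.01 rad of the spindle's own angle. So the key slid in on the way down and no turning was needed. I then pressed the spindle down through the spring.

**Last checks:**
- **Height:** the tool stopped at z = 0.0973 m, against 0.0974 m expected for home. Pushing further raised the force without lowering it.
- **Push:** the last wrist reading was 19 N upward and steady over the final second. I never read more than 20 N.
- **Pictures:** the side view shows the flange flush on the hub, and the wrist view shows the neck has not slipped in the jaws. The top view shows the round-necked spindle still in the rack and the other things where they were.

**What was less than perfect:** a side force of about 6 N and a tool tilt of about 0.003 rad remained. Shifting the tool half a millimetre reduced the side force only until I added the last bit of push. I could not read the seat's travel directly, so "fully home" rests on the height, the force and the pictures.

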